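# Switch on the spice shelf's light under its lip

## Task

Switch on the light of the spice shelf on the worktop: reach in beneath the overhanging lip along its front and, from below, press the push switch hidden under the yellow tab fully in, so that it stays in. Do not press the other switch, under the blue tab, which is for the charger.

Things in the scene. Friction and masses are not known exactly. Their poses are not given: they have to be found in the camera images.
- light_switch (a joint): how far the switch under the yellow tab (30 mm wide, wrapped over the lip right above the switch) is pressed in, in m: about 0 out (off), 0.009 fully in (on). 4 N moves it; no spring, it stays where left. From the lip's lower edge the underside runs 70 mm down and back, the switch half-way; below it is open.
- light_cap (a point): centre of the outer face of the yellow push switch (light), a round cap 32 mm across standing 20 mm out of the 45-degree underside of the lip; moves with it. Axes: z up, x level, straight into the shelf. The face looks down and to the front, (-1,0,-1); press along (1,0,1). Lip: front 10 mm nearer (-x), lower edge 37 mm and top 83 mm above this point.
- charger_switch (a joint): how far the switch under the blue tab (30 mm wide, wrapped over the lip right above the switch) is pressed in, in m: about 0 out (off), 0.009 fully in (on). 4 N moves it; no spring, it stays where left. From the lip's lower edge the underside runs 70 mm down and back, the switch half-way; below it is open.
- charger_cap (a point): centre of the outer face of the blue push switch (charger), a round cap 32 mm across standing 20 mm out of the 45-degree underside of the lip; moves with it. Axes: z up, x level, straight into the shelf. The face looks down and to the front, (-1,0,-1); press along (1,0,1). Lip: front 10 mm nearer (-x), lower edge 37 mm and top 83 mm above this point.

How it is judged:
At the end, for the whole second after the job is handed in: The switch under the yellow tab is in by more than 6.5 of its 9 mm and stays there; the one under the blue tab is in by less than 3 mm (value of joint light_switch above 0.0065 m and value of joint charger_switch below 0.003 m); the robot touches nothing.
It fails at once if the switch under the blue tab is pressed in by more than 4 mm (value of joint charger_switch above 0.004 m).
It also fails if it takes over 32 s, if anything falls off the work surface, if the arm or the gripper's body presses on something with over 40 N, if the wrist force passes 120 N, or if a joint passes its speed limit or range.

## Robot

A 6-joint arm with a two-finger parallel gripper is mounted at the origin on a cart in front of the work surface, level with it; the furniture and walls round the work are solid. World frame = base frame: x ahead of the robot, y to its left, z up, the work surface at z = 0. Lengths are in m, angles in rad, forces in N, time in s.
With the tool pointing down it reaches from about 0.425 to 0.95 m from the base axis. Payload 3.5 kg.
Tool frame: the origin (TCP) lies midway between the tips of the shut fingers; the grasp point (between the pads) lies 19 mm behind it (ctrl.pinch_z is the distance from the TCP to the grasp point, in m); z points along the fingers, y is the line along which they close (so a half turn about z gives the same grasp; the last joint's range is limited). The gripper opens to 85 mm and grips with 20 to 120 N. Pads are 22 mm wide; open, the fingers measure 114 mm over their backs; the gripper's body (76 mm by 85 mm) begins 54 mm behind the grasp point. The pads swing forward as they close: fully open they stand 13 mm farther back than shut.
Start: joints at [-1.417, 0.286, 1.577, -0, 1.279, -0.15], TCP at [0.202, -0.644, 0.231] pointing down, gripper open.
Joint ranges: [-2.77, 2.77], [-0.9, 2.22], [0.21, 2.48], [-1.53, 4.67], [0.24, 2.81], [-2.84, 2.84]. Speed limits (rad/s): [2.79, 2.79, 3.14, 3.14, 3.14, 3.14].

## Interface

Orientations are given as a unit quaternion [x, y, z, w].
In Python, from plant import get_state, viewer, sign_off, ctrl gives the robot as it stands. The module is installed in compiled form; this text tells all that it offers.
- The arm moves only by the shell command python3 -m handwheel 'ROWS' [FORCE]. ROWS is JSON, a list that holds one entry, the list of rows, each a list of 5 numbers: the finger opening in m, from 0 to 0.0854, then the shift along the tool's x, y, z in m, then the turn about the tool's z in degrees. In form: [[[claw, x, y, z, spin], ...]]. A call has 1 to 12 rows; each row shifts and turns the commanded pose from where the row before left it, along the tool's axes as they then stand; what a row does not reach is not made up. A row lasts 1/12 s, in which the tool goes at most 41.7 mm and 7.16 degrees, less where a joint would pass 70% of its speed; a pose out of reach is approached as far as the arm can. A call is refused whole if a number of a shift passes 0.0417 or a number of a turn 7.16, either way. A call with a gripper value outside its range is refused whole. The fingers move at their own pace and stop on an object; FORCE is the grip in N (left out, the last holds). Time passes only in rows, so rows that do not move let the fingers close. It gives the time, the measured TCP pose, the force, the opening and the grip force at its end, in the units of the state.
- get_state(): the state, without advancing time (a new reading comes with each control period).
- viewer.read_camera(name): name is "scene" or "top"; returns the picture (384x512x3 uint8, blue, green, red); there is no depth.
- viewer.camera_params(name): a dict with "fov_y" (degrees; the focal length in pixels is half the picture's height over the tangent of half this angle, whatever the lens; pixels are square), "cx", "cy" (the principal point, pixels), "xyz" and "attitude" of the camera in the world. Camera axes: x right, y up, looking along -z (the intrinsics and any distortion apply to the point x, -y, -z); pixel columns grow to the right and rows downward; lengths in m; the calibration is good to about 2 mm. A picture is of the moment at which its call begins. camera_params takes no time and is no camera call.
- sign_off(): hands the job in; it is judged then, once.
Trained networks look in the newest picture that a camera, given by its name, has taken for a name from the list of things; names that differ only in an ending like _2 or _b are one class to them, and where a whole thing is asked for, a point or a joint stands for the part that bears it (a point fixed in the world has none). Each returns a list of dicts, best first, with "confidence" (0 to 1); they miss things now and then, are a little off and sometimes report something else, mostly with a low value. They report only what shows in the picture. A call takes as long as a camera call.
- viewer.look_for(camera, name): "extent" ([left, top, width, height] as shares, 0 to 1, of the picture: columns of its width, rows of its height, round what is visible of it).
- viewer.outline_of(camera, name): "mask" (384x512 bool, what is visible of it) and "extent" ([left, top, width, height] as shares, 0 to 1, of the picture: columns of its width, rows of its height, round what is visible of it).
- viewer.pinpoint(camera, name): "xy" ([column, row] as shares, 0 to 1, of the picture: columns of its width, rows of its height: a listed point, or the origin of a listed thing).
The state is a dict: "time": time; "qpos": joint angles; "dq": joint speeds; "joint_efforts": joint torques, N m; "eef_pos": TCP position; "tcp_rot": TCP orientation; "contact_force": force on the tool from outside, world axes, zero at the start; "wrist_torque": the same for the moment, N m; "opening": opening from 0.0 (shut) to 1.0 (fully open); "finger_force": force on a finger pad.
Only numpy, scipy, OpenCV 4.12 (cv2) and the standard library are available. Lean on these libraries where they do the work, as an engineer would, in place of code of your own. Each camera call takes 0.05 s, during which the arm holds its last target. There are 200 camera calls.

## Working session

There is one attempt and no reset: what is moved stays moved. The work goes in short steps, Python scripts to look and compute and a shell command to move; the robot and the scene stay as the last step left them, time stands still between calls to the robot, and variables do not carry over. Pictures are saved under pics/ and viewed, at most 10 in all, crops included, and the job is handed in when it is done.

```bash
mkdir -p pics; cat > h.py <<'E'
import numpy as np,cv2
from scipy.spatial.transform import Rotation as R
from plant import get_state, viewer, sign_off, ctrl
def snap(c,f):
    im=viewer.read_camera(c); cv2.imwrite('pics/'+f,im); return im
def ray(c,col,row):
    p=viewer.camera_params(c); f=192/np.tan(np.radians(p['fov_y'])/2)
    a=np.array(p['attitude'],float)
    Rm=R.from_quat(a) if a.size==4 else R.from_matrix(a)
    d=Rm.apply([(col-p['cx'])/f,-(row-p['cy'])/f,-1]); return np.array(p['xyz']),d/np.linalg.norm(d)
def proj(c,P):
    p=viewer.camera_params(c); f=192/np.tan(np.radians(p['fov_y'])/2)
    v=R.from_quat(p['attitude']).inv().apply(np.array(P)-p['xyz']); return p['cx']-f*v[...,0]/v[...,2],p['cy']+f*v[...,1]/v[...,2]
E
python3 - <<'E'
from h import *
for c in ('scene','top'):
    snap(c,c+'1.png'); print(viewer.camera_params(c))
    for n in ('light_cap','charger_cap'):
        print(c,n,[(np.array(d['xy'])*[512,384],d['confidence']) for d in viewer.pinpoint(c,n)][:3],[(np.array(d['extent'])*[512,384,512,384],d['confidence']) for d in viewer.look_for(c,n)][:3])
E
```

```text
{'fov_y': 44.7024851098589, 'cx': 252.29909481629267, 'cy': 195.69257570263267, 'xyz': array([ 0.40059604, -0.32985856,  0.99174812]), 'attitude': array([ 0.24140197, -0.04847662, -0.20568305,  0.94713758])}
scene light_cap [] []
scene charger_cap [] []
{'fov_y': 43.98179166142215, 'cx': 247.49707138436239, 'cy': 196.3897174574206, 'xyz': array([0.38611717, 0.06901549, 1.07102416]), 'attitude': array([-0.06904256,  0.0650799 ,  0.71163387, -0.69611419])}
top light_cap [] []
top charger_cap [] []
```

```bash
python3 -c "
import cv2,numpy as np
cv2.imwrite('pics/both.png',np.vstack([cv2.imread('pics/scene1.png'),cv2.imread('pics/top1.png')])[:, :] if 0 else cv2.resize(np.hstack([cv2.imread('pics/scene1.png'),cv2.imread('pics/top1.png')]),(800,300)))"
```

```text
(no output)
```

View pics/scene1.png

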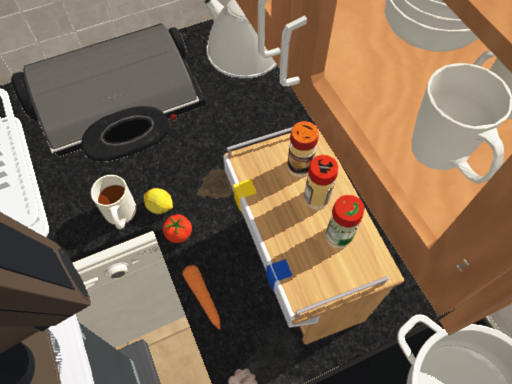

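View pics/top1.png

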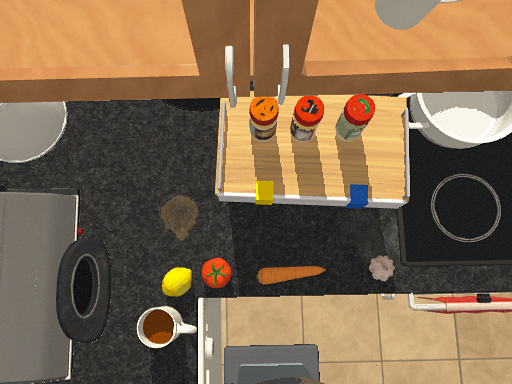

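The scene view shows the shelf with the yellow tab at about (244,190) and the blue tab at (279,272). In the top view they are at (264,192) and (358,196). The caps are hidden, so I will triangulate the tabs instead.

```bash
python3 - <<'E'
import cv2,numpy as np
a=cv2.imread('pics/scene1.png');b=cv2.imread('pics/top1.png')
for n,im,roi in (('s',a,(215,165,90,170)),('t',b,(215,170,200,45))):
    hsv=cv2.cvtColor(im,cv2.COLOR_BGR2HSV)
    for c,lo,hi in (('y',(22,160,100),(34,255,255)),('b',(100,150,60),(125,255,255))):
        m=cv2.inRange(hsv,lo,hi); x,y,w,h=roi; z=np.zeros_like(m); z[y:y+h,x:x+w]=m[y:y+h,x:x+w]
        cs,_=cv2.findContours(z,0,2); k=max(cs,key=cv2.contourArea)
        print(n,c,cv2.contourArea(k),cv2.boundingRect(k),cv2.approxPolyDP(k,2,True)[:,0].tolist())
A=cv2.resize(a[165:305,220:310],None,fx=4,fy=4,interpolation=2)
B=cv2.resize(b[175:215,245:295],None,fx=7,fy=7,interpolation=2);C=cv2.resize(b[175:215,335:385],None,fx=7,fy=7,interpolation=2)
o=np.zeros((570,720,3),np.uint8);o[:560,:360]=A;o[:280,362:712]=B;o[284:564,362:712]=C
cv2.imwrite('pics/crop.png',o)
E
```

```text
s y 304.5 (233, 179, 24, 32) [[250, 179], [233, 185], [234, 197], [240, 210], [239, 198], [256, 192]]
s b 221.5 (272, 260, 20, 20) [[285, 260], [272, 264], [278, 279], [291, 274]]
t y 380.5 (255, 180, 19, 25) [[256, 180], [255, 203], [271, 204], [273, 181]]
t b 368.0 (345, 184, 23, 25) [[351, 184], [351, 200], [345, 207], [361, 208], [367, 203], [367, 185]]
```

View pics/crop.png

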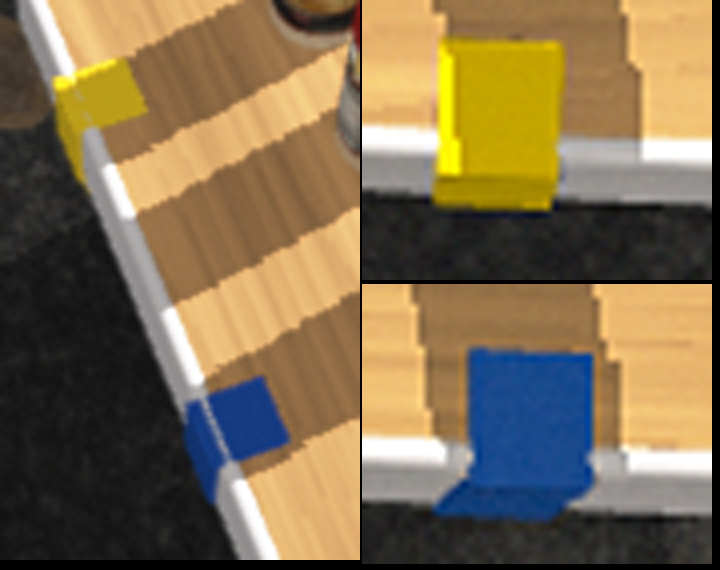

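The crop shows each tab's clear top-back corners and the front-top and front-lower edges. I will triangulate these.

```bash
python3 - <<'E'
from h import *
def tri(s,t):
    (o1,d1),(o2,d2)=ray('scene',*s),ray('top',*t)
    A=np.c_[d1,-d2]; k=np.linalg.lstsq(A,o2-o1,rcond=None)[0]
    a,b=o1+k[0]*d1,o2+k[1]*d2; return ((a+b)/2).round(4),round(np.linalg.norm(a-b)*1e3,1)
S=lambda x,y:(220+(x)/4-.5,165+y/4-.5); T=lambda x,y:(245+(x-362)/7-.5,175+y/7-.5); U=lambda x,y:(335+(x-362)/7-.5,175+(y-284)/7-.5)
L=dict(yB1=(S(124,60),T(440,40)),yB2=(S(147,105),T(563,42)),yF1=(S(57,82),T(437,175)),yF2=(S(83,128),T(557,178)),yL2=(S(83,183),T(551,209)),
 bB1=(S(264,377),U(469,349)),bB2=(S(289,441),U(594,352)),bF1=(S(190,402),U(471,485)),bF2=(S(222,465),U(590,487)),bL1=(S(187,455),U(435,514)),bL2=(S(214,503),U(560,520)))
for k,v in L.items(): print(k,*tri(*v))
E
```

```text
yB1 [0.5668 0.0573 0.2764] 0.0
yB2 [0.5641 0.0277 0.2853] 0.8
yF1 [0.5341 0.0588 0.2772] 2.0
yF2 [0.533  0.03   0.2828] 4.5
yL2 [0.5325 0.0294 0.233 ] 1.4
bB1 [ 0.5566 -0.1029  0.2781] 0.2
bB2 [ 0.5536 -0.1322  0.2818] 1.3
bF1 [ 0.5235 -0.1009  0.2803] 1.9
bF2 [ 0.5232 -0.1296  0.2797] 3.4
bL1 [ 0.5241 -0.1034  0.223 ] 1.9
bL2 [ 0.521  -0.1315  0.2395] 1.8
```

```bash
python3 - <<'E'
from h import *
s=get_state(); print({k:np.round(v,4) for k,v in s.items()},ctrl.pinch_z,[a for a in dir(ctrl) if a[0]!='_'])
print(R.from_quat(s['tcp_rot']).as_matrix().round(3))
im=cv2.imread('pics/top1.png');hsv=cv2.cvtColor(im,cv2.COLOR_BGR2HSV)
m=cv2.inRange(hsv,(5,150,100),(17,255,255));m[:262]=0;m[288:]=0;m[:,:250]=0;m[:,335:]=0
cs,_=cv2.findContours(m,0,2);k=max(cs,key=cv2.contourArea);r=cv2.minAreaRect(k);print(r)
for p in cv2.boxPoints(r):
    o,d=ray('top',*p);print(p,(o+d*(.012-o[2])/d[2]).round(3))
for n,p in dict(tom=(217,272),lem=(177,281),gar=(382,268),edge=(300,295),stoveL=(399,262),drawer=(205,300)).items():
    o,d=ray('top',*p);print(n,(o+d*(.01-o[2])/d[2]).round(3))
E
```

```text
{'time': np.float64(0.5), 'qpos': array([-1.417 ,  0.2863,  1.5767, -0.    ,  1.2786, -0.15  ]), 'dq': array([-0.0005, -0.0005,  0.0004, -0.0013,  0.002 , -0.0001]), 'joint_efforts': array([-2.00000e-04, -4.05460e+01, -2.92556e+01, -1.00000e-04,
        1.20000e-03, -0.00000e+00]), 'eef_pos': array([ 0.2019, -0.6441,  0.2313]), 'tcp_rot': array([ 0.9885,  0.1513, -0.    , -0.    ]), 'contact_force': array([0.1662, 0.2969, 0.2139]), 'wrist_torque': array([-0.0095,  0.0064, -0.0048]), 'finger_force': np.float64(0.0), 'opening': np.float64(1.0096)} 0.0187 ['Unreachable', 'pinch_z']
[[ 0.954  0.299 -0.   ]
 [ 0.299 -0.954  0.   ]
 [-0.    -0.    -1.   ]]
((291.16217041015625, 271.4729919433594), (16.111101150512695, 67.56798553466797), 80.53767395019531)
[256.51352 269.0811 ] [0.426 0.056 0.012]
[323.1622 257.973 ] [ 0.447 -0.091  0.012]
[325.81082 273.8649 ] [ 0.413 -0.096  0.012]
[259.16214 284.973  ] [0.392 0.051 0.012]
tom [0.422 0.144 0.01 ]
lem [0.404 0.232 0.01 ]
gar [ 0.423 -0.22   0.01 ]
edge [ 0.368 -0.037  0.01 ]
stoveL [ 0.435 -0.259  0.01 ]
drawer [0.362 0.17  0.01 ]
```

```bash
python3 -m handwheel '[[[0.0854,0.028,-0.029,0,0],[0.0854,0.028,-0.029,0,0],[0.0854,0.028,-0.029,0,0],[0.0854,0.028,-0.029,0,0],[0.0854,0.028,-0.029,0,0],[0.0854,0.028,-0.029,0,0],[0.0854,0.028,-0.029,0,0],[0.0854,0.028,-0.029,0,0],[0.0854,0.028,-0.029,0,0],[0.0854,0.028,-0.029,0,0],[0.0854,0.028,-0.029,0,0],[0.0854,0.014,-0.031,0,0]]]' 100
python3 -m handwheel '[[[0.0854,0.014,-0.031,0,0],[0.0854,0.014,-0.031,0,0],[0.0854,0.014,-0.031,0,0],[0.0854,0.014,-0.031,0,0],[0.0854,0.014,-0.031,0,0],[0.0854,0.014,-0.031,0,0],[0.0854,0,0,0,-7],[0.0854,0,0,0,-7],[0.0854,0,0,0,-7],[0.0854,0,0,0,-7],[0.0854,0,0,0,-7],[0.0854,0,0,0,-7]]]'
python3 -m handwheel '[[[0.0854,0,0,0.01,-7],[0.0854,0,0,0.01,-7],[0.0854,0,0,0.01,-7],[0.0854,0,0,0.01,-7],[0.0854,0,0,0.01,-7],[0.0854,0,0,0.01,-3.5],[0.0854,0,0,0,0]]]'
python3 - <<'E'
from h import *
snap('top','top2.png');snap('scene','scene2.png')
im=np.hstack([cv2.imread('pics/scene2.png')[:,60:],cv2.imread('pics/top2.png')[:,130:420]]);print(im.shape)
cv2.imwrite('pics/b2.png',im)
E
```

```text
time: 1.5
eef_pos: [0.4059, -0.2118, 0.2319]
tcp_rot: [0.988, 0.152, 0.001, 0.0]
contact_force: [0.6, -0.2, -0.1]
opening: 1.001
finger_force: 0.0
time: 2.5
eef_pos: [0.429, -0.011, 0.2316]
tcp_rot: [0.867, 0.498, 0.0, 0.0]
contact_force: [-0.8, -0.6, 0.8]
opening: 0.999
finger_force: 0.0
time: 3.08
eef_pos: [0.4277, -0.0108, 0.1694]
tcp_rot: [0.656, 0.754, -0.001, -0.002]
contact_force: [-0.4, -0.4, -0.0]
opening: 1.0
finger_force: 0.0
(384, 742, 3)
```

View pics/b2.png

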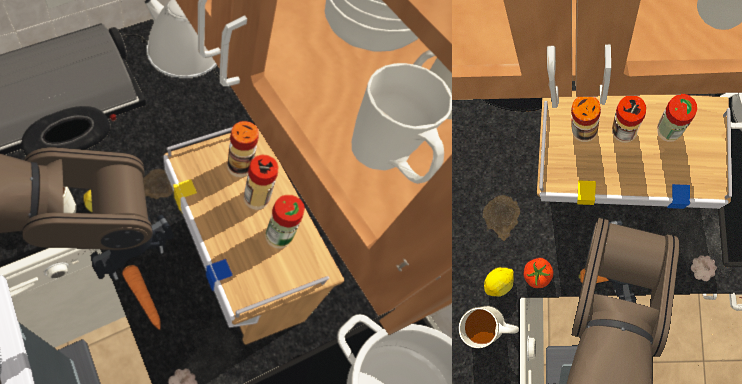

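The scene view shows the open gripper above the carrot. The tool can't be tilted, so I will use the carrot as a horizontal poker that reaches under the lip. I'll grip it about 85 mm from its thin end.

```bash
python3 -m handwheel '[[[0.0854,0,-0.004,0.02,0],[0.0854,0,-0.003,0.03,0],[0.0854,0,0,0.035,0],[0.0854,0,0,0.035,0],[0.0854,0,0,0.025,0],[0.0854,0,0,0.015,0],[0.0854,0,0,0.005,0],[0.0854,0,0,0,0]]]' 100
python3 -m handwheel '[[[0,0,0,0,0],[0,0,0,0,0],[0,0,0,0,0],[0,0,0,0,0],[0,0,0,0,0],[0,0,0,0,0],[0,0,0,0,0],[0,0,0,0,0]]]' 100
```

```text
time: 3.85
eef_pos: [0.4219, -0.0121, 0.0059]
tcp_rot: [0.657, 0.754, -0.0, -0.001]
contact_force: [0.1, -0.4, 1.0]
opening: 1.0
finger_force: 0.0
time: 4.52
eef_pos: [0.4228, -0.0124, 0.0078]
tcp_rot: [0.657, 0.754, 0.0, 0.0]
contact_force: [-2.0, -0.4, 8.1]
opening: 0.302
finger_force: 96.5
```

The gripper holds something 26 mm wide with 96 N, so the carrot is real. I'll lift it, back away a little and turn the thin end toward the shelf.

```bash
python3 -m handwheel '[[[0,0,0,-0.02,0],[0,0,0,-0.03,0],[0,0,0,-0.03,0],[0,0,0,-0.02,0],[0,0,0,0,0]]]' 100
python3 - <<'E'
from h import *
snap('scene','scene3.png');snap('top','top3.png')
im=np.hstack([cv2.imread('pics/scene3.png')[:,60:],cv2.imread('pics/top3.png')[:,130:420]])
cv2.imwrite('pics/b3.png',im)
E
```

```text
time: 4.93
eef_pos: [0.4255, -0.013, 0.1114]
tcp_rot: [0.657, 0.754, 0.002, 0.005]
contact_force: [1.1, -1.0, -1.0]
opening: 0.298
finger_force: 97.6
```

View pics/b3.png

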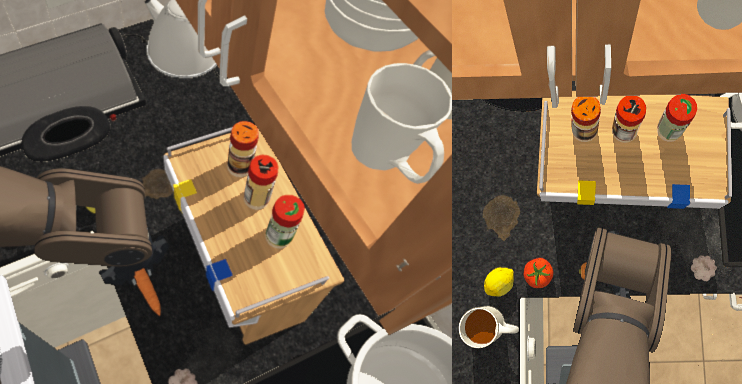

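```bash
python3 - <<'E'
from h import *
im=cv2.imread('pics/scene3.png');hsv=cv2.cvtColor(im,cv2.COLOR_BGR2HSV)
m=cv2.inRange(hsv,(5,150,90),(17,255,255));m[:250]=0;m[330:]=0;m[:,:170]=0;m[:,235:]=0
cs,_=cv2.findContours(m,0,2);k=max(cs,key=cv2.contourArea)[:,0];t=k[k[:,1].argmax()];print(len(k),t,k.min(0),k.max(0))
for z in (.012,.10,.118,.13):
    o,d=ray('scene',*t);print(z,(o+d*(z-o[2])/d[2]).round(3))
print(proj('scene',[.430,-.094,.012]))
E
```

```text
70 [219 315] [194 268] [220 315]
0.012 [ 0.433 -0.073  0.012]
0.1 [ 0.43  -0.096  0.1  ]
0.118 [ 0.429 -0.1    0.118]
0.13 [ 0.429 -0.104  0.13 ]
(np.float64(221.8120309791245), np.float64(324.92522098831455))
```

The carrot is held and its thin end is about 86 mm ahead of the TCP along tool -x. Next I turn it to point into the shelf, then place it in front of and below the yellow cap.

```bash
python3 -m handwheel '[[[0,0,0,0,-6.7],[0,0,0,0,-6.7],[0,0,0,0,-6.7],[0,0,0,0,-6.7],[0,0,0,0,-6.7],[0,0,0,0,-6.7],[0,0,0,0,-6.7],[0,0,0,0,-6.7],[0,0,0,0,-6.7],[0,0,0,0,-6.7],[0,0,0,0,-6.7],[0,0,0,0,-6.7]]]' 100
python3 -m handwheel '[[[0,0,0.02,-0.01,0],[0,0,0.025,-0.02,0],[0,0,0.02,-0.02,0],[0,0,0.004,-0.007,0],[0,0,0,0,0]]]' 100
python3 - <<'E'
from h import *
s=get_state();print(s['eef_pos'].round(4),R.from_quat(s['tcp_rot']).as_matrix().round(3).tolist())
a=snap('scene','scene4.png');b=snap('top','top4.png')
im=np.hstack([cv2.resize(a[150:310,120:320],None,fx=2.2,fy=2.2),cv2.resize(b[150:310,200:360],None,fx=2.2,fy=2.2)]);print(im.shape)
cv2.imwrite('pics/b4.png',im)
E
```

```text
time: 6.03
eef_pos: [0.4204, -0.0117, 0.104]
tcp_rot: [0.012, 1.0, 0.001, -0.002]
contact_force: [0.1, 0.2, -1.2]
opening: 0.298
finger_force: 97.7
time: 6.45
eef_pos: [0.4245, 0.0576, 0.1636]
tcp_rot: [0.014, 1.0, -0.0, 0.001]
contact_force: [0.9, -0.4, -0.8]
opening: 0.301
finger_force: 97.7
[0.4245 0.0576 0.1636] [[-1.0, 0.027, 0.001], [0.027, 1.0, -0.0], [-0.001, -0.0, -1.0]]
(352, 792, 3)
```

View pics/b4.png

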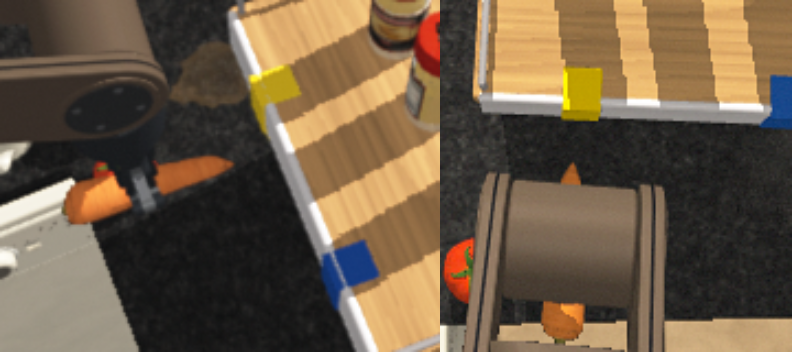

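The carrot tip shows at about scene (225,224) and top (260,225), level and aimed at the yellow tab. I'll triangulate it.

```bash
python3 - <<'E'
from h import *
(o1,d1),(o2,d2)=ray('scene',225,223.5),ray('top',259.5,224.5)
k=np.linalg.lstsq(np.c_[d1,-d2],o2-o1,rcond=None)[0]
a,b=o1+k[0]*d1,o2+k[1]*d2;print(a.round(4),b.round(4),((a+b)/2).round(4))
E
```

```text
[0.5072 0.0503 0.159 ] [0.5058 0.0503 0.1588] [0.5065 0.0503 0.1589]
```

```bash
python3 -m handwheel '[[[0,-0.010,-0.003,-0.010,0],[0,-0.011,-0.003,-0.011,0],[0,-0.009,-0.002,-0.010,0],[0,-0.003,-0.001,-0.003,0],[0,0,0,0,0]]]' 100
python3 -m handwheel '[[[0,-0.002,0,-0.002,0],[0,-0.002,0,-0.002,0],[0,-0.002,0,-0.002,0],[0,-0.001,0,-0.001,0],[0,0,0,0,0]]]' 100
python3 -m handwheel '[[[0,-0.002,0,-0.002,0],[0,-0.001,0,-0.001,0],[0,0,0,0,0],[0,0,0,0,0]]]' 100
```

```text
time: 6.97
eef_pos: [0.4571, 0.0458, 0.1965]
tcp_rot: [0.016, 1.0, -0.0, -0.001]
contact_force: [-0.3, 0.3, -0.6]
opening: 0.302
finger_force: 97.7
time: 7.38
eef_pos: [0.4633, 0.0467, 0.204]
tcp_rot: [0.015, 1.0, -0.0, -0.001]
contact_force: [0.3, -1.7, -2.0]
opening: 0.298
finger_force: 98.9
time: 7.72
eef_pos: [0.4662, 0.0466, 0.2067]
tcp_rot: [0.015, 1.0, -0.0, -0.001]
contact_force: [-2.8, -0.3, -1.8]
opening: 0.299
finger_force: 100.5
```

```bash
python3 -m handwheel '[[[0,-0.002,0,-0.002,0],[0,-0.002,0,-0.002,0],[0,0,0,0,0]]]' 100
python3 -m handwheel '[[[0,-0.002,0,-0.002,0],[0,-0.001,0,-0.001,0],[0,0,0,0,0]]]' 100
python3 -m handwheel '[[[0,-0.002,0,-0.002,0],[0,0,0,0,0],[0,0,0,0,0]]]' 100
```

```text
time: 7.97
eef_pos: [0.471, 0.0463, 0.2114]
tcp_rot: [0.015, 1.0, -0.0, -0.0]
contact_force: [-1.6, -1.1, -3.8]
opening: 0.298
finger_force: 100.0
time: 8.22
eef_pos: [0.4722, 0.0467, 0.2134]
tcp_rot: [0.015, 1.0, 0.0, -0.003]
contact_force: [-6.4, -0.9, -4.9]
opening: 0.301
finger_force: 99.4
time: 8.47
eef_pos: [0.4731, 0.0467, 0.2147]
tcp_rot: [0.015, 1.0, 0.0, -0.005]
contact_force: [-8.3, -0.2, -4.3]
opening: 0.299
finger_force: 99.3
```

```bash
python3 -m handwheel '[[[0,-0.002,0,-0.002,0],[0,-0.001,0,-0.001,0],[0,0,0,0,0],[0,0,0,0,0]]]' 100
python3 - <<'E'
from h import *
a=snap('scene','scene5.png');b=snap('top','top5.png')
im=np.hstack([cv2.resize(a[150:310,120:320],None,fx=2.2,fy=2.2),cv2.resize(b[150:310,200:360],None,fx=2.2,fy=2.2)])
cv2.imwrite('pics/b5.png',im)
E
```

```text
time: 8.8
eef_pos: [0.4763, 0.0469, 0.2181]
tcp_rot: [0.014, 1.0, 0.001, -0.004]
contact_force: [-8.5, 0.7, -2.8]
opening: 0.295
finger_force: 97.7
```

View pics/b5.png

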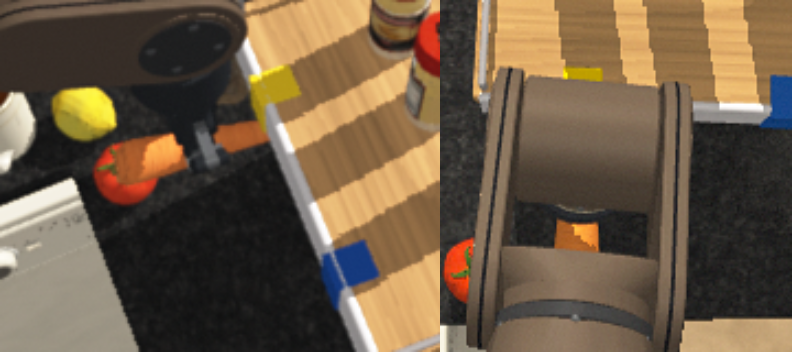

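Axial force held near 8 N, well above the 4 N that moves the switch, so it is probably at its stop. I'll back off, re-measure the carrot tip and probe how deep the cap now sits.

```bash
python3 -m handwheel '[[[0,0.004,0,0.004,0],[0,0.012,0,0.012,0],[0,0.015,0,0.015,0],[0,0.014,0,0.014,0],[0,0.006,0,0.008,0],[0,0,0,0,0]]]' 100
python3 - <<'E'
from h import *
s=get_state();print(s['eef_pos'].round(4))
a=snap('scene','scene6.png');b=snap('top','top6.png')
im=np.hstack([cv2.resize(a[180:280,140:260],None,fx=3.3,fy=3.3),cv2.resize(b[180:280,200:320],None,fx=3.3,fy=3.3)])
cv2.imwrite('pics/b6.png',im)
E
```

```text
time: 9.4
eef_pos: [0.4274, 0.048, 0.1655]
tcp_rot: [0.015, 1.0, 0.0, 0.0]
contact_force: [0.5, 0.7, -0.9]
opening: 0.293
finger_force: 98.2
[0.4274 0.048  0.1655]
```

View pics/b6.png

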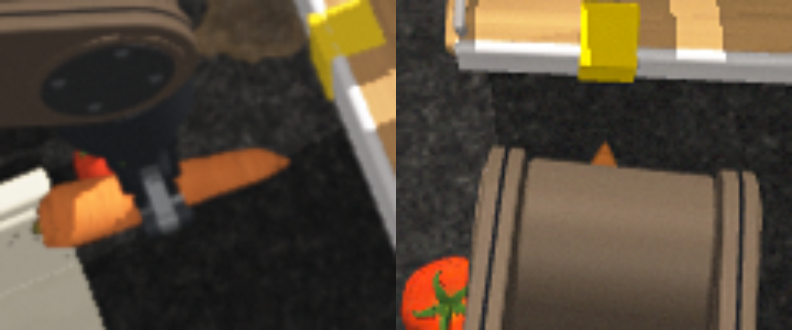

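```bash
python3 - <<'E'
from h import *
(o1,d1),(o2,d2)=ray('scene',227.4,228),ray('top',263.1,222.6)
k=np.linalg.lstsq(np.c_[d1,-d2],o2-o1,rcond=None)[0]
a,b=o1+k[0]*d1,o2+k[1]*d2;print(a.round(4),b.round(4),((a+b)/2-[.4274,.048,.1655]).round(4))
E
```

```text
[0.5088 0.043  0.1509] [0.5103 0.043  0.1511] [ 0.0822 -0.005  -0.0145]
```

```bash
python3 -m handwheel '[[[0,0,0,-0.012,0],[0,-0.012,0,-0.012,0],[0,-0.012,0,-0.012,0],[0,-0.010,0,-0.010,0],[0,0,0,0,0],[0,0,0,0,0]]]' 100
python3 -m handwheel '[[[0,-0.002,0,-0.002,0],[0,-0.002,0,-0.002,0],[0,0,0,0,0],[0,0,0,0,0]]]' 100
python3 -m handwheel '[[[0,-0.002,0,-0.002,0],[0,-0.001,0,-0.001,0],[0,0,0,0,0],[0,0,0,0,0]]]' 100
python3 -m handwheel '[[[0,-0.002,0,-0.002,0],[0,0,0,0,0],[0,0,0,0,0]]]' 100
```

```text
time: 10.0
eef_pos: [0.4637, 0.0465, 0.2141]
tcp_rot: [0.015, 1.0, -0.0, 0.002]
contact_force: [-0.2, 0.3, -0.5]
opening: 0.298
finger_force: 98.2
time: 10.33
eef_pos: [0.4656, 0.0467, 0.2161]
tcp_rot: [0.015, 1.0, 0.0, -0.0]
contact_force: [0.2, 0.1, -0.6]
opening: 0.294
finger_force: 98.2
time: 10.67
eef_pos: [0.4689, 0.0465, 0.2194]
tcp_rot: [0.015, 1.0, -0.0, 0.0]
contact_force: [0.3, -0.4, -0.3]
opening: 0.296
finger_force: 98.2
time: 10.92
eef_pos: [0.4704, 0.0465, 0.221]
tcp_rot: [0.015, 1.0, 0.0, -0.001]
contact_force: [-0.5, 0.1, -2.2]
opening: 0.291
finger_force: 98.2
```

Contact now starts about 10 mm deeper along the press axis than it did the first time, which matches the full 9 mm travel. I'll give it one more firm push.

```bash
python3 -m handwheel '[[[0,-0.002,0,-0.002,0],[0,-0.002,0,-0.002,0],[0,0,0,0,0]]]' 100
python3 -m handwheel '[[[0,-0.003,0,-0.002,0],[0,-0.002,0,-0.001,0],[0,0,0,0,0],[0,0,0,0,0]]]' 100
```

```text
time: 11.17
eef_pos: [0.4718, 0.0466, 0.2237]
tcp_rot: [0.015, 1.0, 0.0, -0.005]
contact_force: [-6.5, 0.5, -3.3]
opening: 0.294
finger_force: 98.1
time: 11.5
eef_pos: [0.476, 0.0464, 0.2257]
tcp_rot: [0.015, 1.0, 0.0, -0.007]
contact_force: [-7.7, -0.1, -4.0]
opening: 0.294
finger_force: 98.7
```

The switch is at its stop. Now I'll retreat, turn the carrot back and lay it down where it was.

```bash
python3 -m handwheel '[[[0,0.004,0,0.004,0],[0,0.014,0,0.014,0],[0,0.016,0,0.02,0],[0,0.014,0,0.03,0],[0,0.002,-0.015,0.03,0],[0,0,-0.025,0.02,0],[0,0,-0.018,0,0]]]' 100
python3 -m handwheel '[[[0,0,0,0,6.7],[0,0,0,0,6.7],[0,0,0,0,6.7],[0,0,0,0,6.7],[0,0,0,0,6.7],[0,0,0,0,6.7],[0,0,0,0,6.7],[0,0,0,0,6.7],[0,0,0,0,6.7],[0,0,0,0,6.7],[0,0,0,0,6.7],[0,0,0,0,6.7]]]' 100
python3 -m handwheel '[[[0,0,0,0.025,0],[0,0,0,0.025,0],[0,0,0,0.016,0],[0,0,0,0.006,0],[0,0,0,0,0]]]' 100
```

```text
time: 12.08
eef_pos: [0.4255, -0.0104, 0.1063]
tcp_rot: [0.014, 1.0, 0.001, -0.003]
contact_force: [-0.2, -0.3, -0.4]
opening: 0.294
finger_force: 98.8
time: 13.08
eef_pos: [0.4295, -0.0107, 0.1112]
tcp_rot: [0.659, 0.752, 0.001, 0.002]
contact_force: [0.9, 0.4, -1.3]
opening: 0.297
finger_force: 98.8
time: 13.5
eef_pos: [0.4278, -0.0102, 0.0374]
tcp_rot: [0.657, 0.754, -0.0, -0.001]
contact_force: [-0.3, 0.7, -1.0]
opening: 0.292
finger_force: 98.8
```

```bash
python3 -m handwheel '[[[0,0,0,0.008,0],[0,0,0,0.006,0],[0,0,0,0.004,0],[0,0,0,0,0]]]' 60
python3 -m handwheel '[[[0.022,0,0,0.002,0],[0.03,0,0,0.002,0],[0.033,0,0,0,0],[0.036,0,0,0,0],[0.045,0,0,0,0],[0.06,0,0,0,0],[0.0854,0,0,0,0],[0.0854,0,0,0,0],[0.0854,0,0,0,0],[0.0854,0,0,0,0]]]' 20
python3 -m handwheel '[[[0.0854,0,0,-0.01,0],[0.0854,0,0,-0.03,0],[0.0854,0,0,-0.04,0],[0.0854,0,0,-0.04,0],[0.0854,0,0,-0.03,0],[0.0854,0,0,-0.01,0],[0.0854,0,0,0,0],[0.0854,0,0,0,0],[0.0854,0,0,0,0]]]'
python3 - <<'E'
from h import *
a=snap('scene','scene7.png');b=snap('top','top7.png')
cv2.imwrite('pics/b7.png',np.hstack([a[:,60:],b[:,130:420]]))
E
```

```text
time: 13.83
eef_pos: [0.4282, -0.0104, 0.0201]
tcp_rot: [0.657, 0.754, -0.0, 0.0]
contact_force: [0.6, -0.5, -1.4]
opening: 0.293
finger_force: 98.8
time: 14.67
eef_pos: [0.4282, -0.0103, 0.0164]
tcp_rot: [0.657, 0.754, 0.0, 0.0]
contact_force: [-0.5, 0.0, -0.4]
opening: 0.998
finger_force: 0.0
time: 15.42
eef_pos: [0.4268, -0.01, 0.1743]
tcp_rot: [0.657, 0.754, -0.001, -0.002]
contact_force: [0.3, 0.1, -0.1]
opening: 0.998
finger_force: 0.0
```

View pics/b7.png

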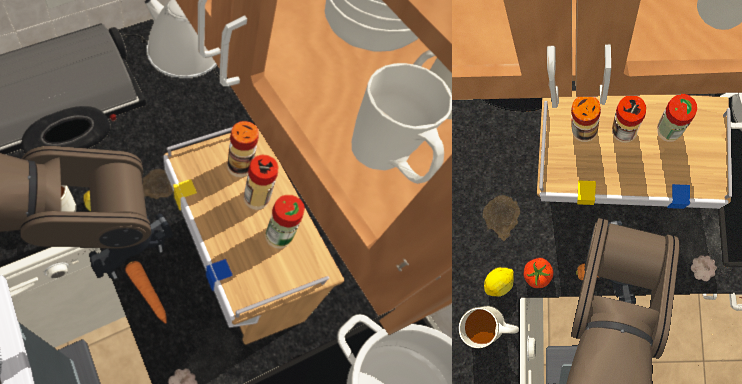

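The carrot is back on the worktop, the gripper is clear and empty, and the shelf hasn't moved. Handing in.

```bash
python3 -c "
from plant import sign_off
print(sign_off())"
```

```text
the job is handed in; nothing more can be done
None
```

I pressed the light switch under the yellow tab to its stop, using the carrot as a poker because the tool can't tilt under the lip, and handed in at about 15.5 s; the cap is hidden from the cameras, so "fully in" rests on force and travel readings. The blue-tab switch was not approached, the carrot is back on the worktop, and the gripper is clear; sign-off returned no verdict.

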